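# Seat a tube block in the datum corner of a locating nest and hold it there

### The job

Take the aluminium block with eight round wells in its top and lower it onto the flat base plate of the locating nest. Slide it home into the corner, its long side flush against the long stop bar and its end flush against the short stop bar, and finish while still holding it there, pressed lightly but surely against both stops at once. Do not ram the stops, and leave the plain block without wells, the petri dish and the marker where they are.

Things in the scene. Friction and masses are not known exactly. Their poses are not given: they have to be found in the camera images.
- tube_block_center (a point): Centre (half-way up) of the loose aluminium block with eight wells: 50 mm in its x, 84 mm in its y, 50 mm high, 0.3 to 0.55 kg. The round wells, 13 mm across, 36 mm deep, are open at its top. Best grasped from above across its 50 mm width at mid-length, fingertips 18 mm or more above its underside so that they pass over the stops. It looks the same after half a turn; either way is right.
- tube_block: The same block with eight wells; this origin is the centre of its underside.
- nest: The locating nest, fixed to the bench, turned at most 0.35 rad: a flat grey plate 124 mm (its x) by 156 mm (its y) by 12 mm thick, with two steel stop bars. Origin at the centre of its underside. Its x points from the open side to the long stop, its y from the open end to the short stop. Face of the long stop at x = +40 mm, of the short stop at y = +52 mm, plate top at z = 12 mm.
- long_stop: The long stop bar on the nest: 112 mm long along the nest's y (from y = -64 to +48 mm), 12 mm thick, standing 14 mm above the plate; rigid. Origin at the centre of its underside. It takes the block's long side. A few newtons is enough; it must never see more than 70 N.
- short_stop: The short stop bar on the nest: 70 mm long along the nest's x (from x = -39 to +31 mm), 12 mm thick, standing 14 mm above the plate; rigid. Origin at the centre of its underside. It takes the block's end. A few newtons is enough; it must never see more than 70 N.
- blank_block: A plain aluminium block of the same outer size, 50 by 84 by 50 mm, with no wells; origin at the centre of its underside. Loose, to be left alone. It and the block with wells stand beside one another, in either order.
- petri_dish: A round clear petri dish with lid, 64 mm across, 16 mm high, loose, to be left alone; origin at the centre of its underside.
- marker: A marker pen lying on the bench, 135 mm long along its own y, 16 mm thick, loose, to be left alone; origin under its middle.
- nest_seat (a point): Where the centre of a fully seated block lies: x = +15, y = +10, z = +37 mm from the nest's origin in its frame; axes as the nest's. The seated block's long side runs along the nest's y. The plate is not slippery: a block pressed down on it hard drags, and that drag can pass for a stop's push.

How it is judged (in metres and radians):
At the end, for the whole second after the job is handed in: The block with wells stands level on the plate, its centre within 2.5 mm of the seated place in x and y (3 mm in height), aligned with the nest within 0.05 rad, at rest, still touched by the fingers and pressing on each of the two stops, all with over 1 N (x of tube_block_center in the frame of nest between 0.0125 and 0.0175 m and y of tube_block_center in the frame of nest between 0.0075 and 0.0125 m and z of tube_block_center in the frame of nest between 0.034 and 0.04 m and angle between the y axis of tube_block and the y axis of nest, either way round below 0.05 rad and angle between tube_block's own z axis and vertical below 0.05 rad and contact force between tube_block and long_stop above 1 N and contact force between tube_block and short_stop above 1 N and contact force between the fingers and tube_block above 1 N and linear speed of tube_block below 0.02 m/s); the arm keeps its last pose, push and grip.
It fails at once if a stop was rammed (over 70 N) (contact force between tube_block and long_stop above 70 N or contact force between tube_block and short_stop above 70 N).
It fails at once if the plain block, the petri dish or the marker was moved by more than 15 mm (distance of any of blank_block, petri_dish, marker from where it was at the start of the episode above 0.015 m).
It also fails if it takes over 48 s, if anything falls off the work surface, if the arm or the gripper's body presses on something with over 40 N, if the wrist force passes 120 N, or if a joint passes its speed limit or range.

### The arm

A 7-joint arm with a two-finger parallel gripper is mounted at the origin on the work surface; the furniture and walls round the work are solid. World frame = base frame: x ahead of the robot, y to its left, z up, the work surface at z = 0. Lengths are in mm, angles in rad, forces in N, time in s.
With the tool pointing down it reaches from about 425 to 950 mm from the base axis. Payload 4.7 kg.
Tool frame: the origin (TCP) lies midway between the tips of the shut fingers; the grasp point (between the pads) lies 19 mm behind it (manip.grasp_offset is the distance from the TCP to the grasp point, in mm); z points along the fingers, y is the line along which they close (so a half turn about z gives the same grasp; the last joint's range is limited). The gripper opens to 85 mm and grips with 20 to 120 N. Pads are 22 mm wide; open, the fingers measure 114 mm over their backs; the gripper's body (76 mm by 85 mm) begins 54 mm behind the grasp point. The pads swing forward as they close: fully open they stand 13 mm farther back than shut.
Start: joints at [1.246, 0.469, -0.049, 1.532, 0.024, 1.141, -0.082], TCP at [196.813, -645.688, 231.335] pointing down, gripper open.
Joint ranges: [-2.59, 2.59], [-0.33, 1.99], [-1.39, 1.29], [0.1, 2.45], [-1.04, 4.18], [0.21, 1.99], [-2.66, 2.66]. Speed limits (rad/s): [2.57, 2.57, 3.14, 3.14, 3.14, 3.14, 3.14].

### API

Orientations are given as a rotation vector (axis times angle).
In Python, from cell import manip gives the robot as it stands. The module is installed in compiled form; this text tells all that it offers.
- The arm moves only by the tool move_arm, never from a script. Its argument "plan" is a list of rows, each a list of 3 entries, a list of its own where there are three numbers: the closure in counts, from 0 (fully open) to 255 (shut), then the shift along the tool's x, y, z in cm, then the turn, a rotation vector about the tool's x, y, z in rad. A call has 1 to 20 rows; each row shifts and turns the commanded pose from where the row before left it, along the tool's axes as they then stand; what a row does not reach is not made up. A row lasts 1/8 s, in which the tool goes at most 62.5 mm and 10.7 degrees, less where a joint would pass 70% of its speed; a pose out of reach is approached as far as the arm can. A call with a gripper value outside its range is refused whole. The fingers move at their own pace and stop on an object; the grip force is fixed at half the most. Time passes only in rows, so rows that do not move let the fingers close. It gives the time, the measured TCP pose, the force, the opening and the grip force at its end, in the units of the state.
- manip.state(): the state, without advancing time (a new reading comes with each control period).
- manip.snapshot(name): name is "scene" or "top"; returns (picture, depth): 400x640x3 uint8, red, green, blue; 400x640 float32, mm along the optical axis (not along the pixel's ray), 0 where there is no reading.
- manip.camera_info(name): a dict with "camera_matrix" (3x3 intrinsics, pixels), "extrinsics" (4x4, takes a point from world to camera coordinates). Camera axes: x right, y down, z forward; pixel columns grow to the right and rows downward; lengths in mm; the calibration is good to about 2 mm. A picture is of the moment at which its call begins. camera_info takes no time and is no camera call.
- manip.job_done(): hands the job in; it is judged then, once.
The state is a dict: "time": time; "joint_pos": joint angles; "joint_velocities": joint speeds; "effort": joint torques, N m; "eef_pos": TCP position; "tcp_rot": TCP orientation; "contact_force": force on the tool from outside, world axes, zero at the start; "wrist_torque": the same for the moment, N m; "finger_gap": finger opening in mm; "finger_force": force on a finger pad.
Only numpy, scipy, OpenCV 4.12 (cv2) and the standard library are available. Lean on these libraries where they do the work, as an engineer would, in place of code of your own. Each camera call takes 0.05 s, during which the arm holds its last target. There are 200 camera calls.

## Working session

There is one attempt and no reset: what is moved stays moved. The work goes in short steps, Python scripts to look and compute and a tool call to move; the robot and the scene stay as the last step left them, time stands still between calls to the robot, and variables do not carry over. Pictures are saved under pics/ and viewed, at most 10 in all, crops included, and the job is handed in when it is done.

Besides the shell and the picture viewer there is one more tool, called as name(argument=value, ...), one argument or row to a line, values as JSON. move_arm: Moves the arm, as the interface text tells. Its arguments: {"type":"object","properties":{"plan":{"type":"array","items":{"type":"array"}}},"required":["plan"]}

```bash
mkdir -p pics
python3 - <<'E'
from cell import manip
import numpy as np, cv2
np.set_printoptions(precision=3,suppress=True)
print(manip.state())
for n in("scene","top"):
    p,d=manip.snapshot(n); cv2.imwrite(f"pics/{n}0.png",p[:,:,::-1]); np.savez(f"{n}0.npz",p=p,d=d)
    c=manip.camera_info(n); print(n,c["camera_matrix"],c["extrinsics"])
E
```

```text
{'time': 0.0, 'joint_pos': array([ 1.246,  0.469, -0.049,  1.534,  0.024,  1.141, -0.082]), 'joint_velocities': array([ 0.002, -0.001,  0.002,  0.001, -0.   , -0.001,  0.   ]), 'effort': array([ -0.   , -51.031,  -0.046, -23.771,   0.011,   0.008,   0.   ]), 'eef_pos': array([ 196.627, -645.127,  230.263]), 'tcp_rot': array([-3.105, -0.463,  0.001]), 'contact_force': array([ 0.579, -0.308,  0.298]), 'wrist_torque': array([ 0.049, -0.003, -0.055]), 'finger_force': 0.0, 'finger_gap': 85.21539081768266}
scene [[473.52    0.    319.028]
 [  0.    473.52  195.45 ]
 [  0.      0.      1.   ]] [[   0.555    0.832   -0.016 -242.291]
 [   0.681   -0.464   -0.567 -322.642]
 [  -0.479    0.304   -0.824 1429.214]
 [   0.       0.       0.       1.   ]]
top [[363.287   0.    317.107]
 [  0.    363.287 199.603]
 [  0.      0.      1.   ]] [[ -0.029  -1.     -0.009  -7.015]
 [ -0.988   0.03   -0.152 481.478]
 [  0.152   0.005  -0.988 816.666]
 [  0.      0.      0.      1.   ]]
```

View pics/top0.png

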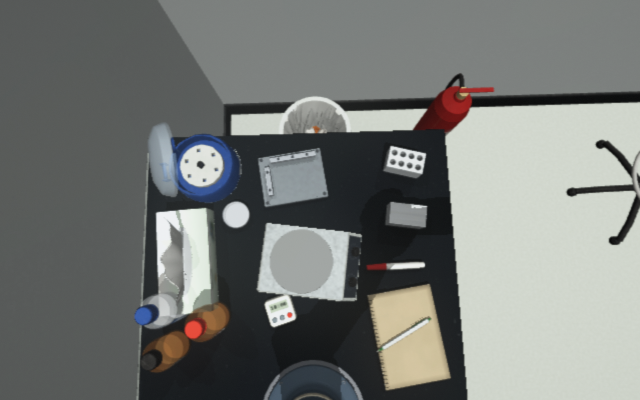

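View pics/scene0.png

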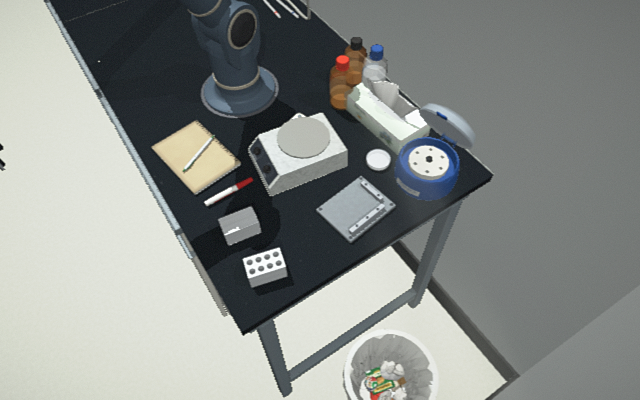

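The top view shows the welled block at about (405,160), the blank at (407,215), the nest at (293,178) with its long stop along the upper edge and short stop on the left, the petri dish at (236,214) and the marker at (395,266). The scene view agrees: welled block at (265,267), nest at (356,208).

```bash
cat > h.py <<'E'
import numpy as np, cv2
from cell import manip
np.set_printoptions(precision=3,suppress=True)
def world(n,d):
    c=manip.camera_info(n);K=c["camera_matrix"];T=np.linalg.inv(c["extrinsics"])
    v,u=np.mgrid[:400,:640]; d=d.astype(float)
    P=np.stack([(u-K[0,2])/K[0,0]*d,(v-K[1,2])/K[1,1]*d,d],-1)
    return P@T[:3,:3].T+T[:3,3]
def ray(n,uv,z):
    c=manip.camera_info(n);K=c["camera_matrix"];T=np.linalg.inv(c["extrinsics"])
    uv=np.atleast_2d(uv).astype(float)
    r=np.c_[(uv-K[:2,2])/[K[0,0],K[1,1]],np.ones(len(uv))]@T[:3,:3].T
    return T[:3,3]+r*((z-T[2,3])/r[:,2])[:,None]
def proj(n,P):
    c=manip.camera_info(n);q=np.atleast_2d(P)@c["extrinsics"][:3,:3].T+c["extrinsics"][:3,3]
    q=q@c["camera_matrix"].T; return q[:,:2]/q[:,2:]
E
python3 - <<'E'
from h import *
out=[]
boxes={"top":{"wells":(375,140,435,188),"blank":(375,193,435,238),"nest":(250,140,335,212)},
"scene":{"wells":(235,240,295,295),"blank":(212,200,268,248),"nest":(310,170,402,248)}}
for n in boxes:
    f=np.load(n+"0.npz"); W=world(n,f["d"])
    for k,(a,b,c,e) in boxes[n].items():
        w=W[b:e,a:c].reshape(-1,3); z=w[:,2]
        for lo,hi in ([(44,58)] if k!="nest" else [(6,17),(20,32),(6,32)]):
            q=w[(z>lo)&(z<hi)]
            print(n,k,lo,len(q),q.mean(0),cv2.minAreaRect(q[:,:2].astype(np.float32)))
    a,b,c,e=boxes[n]["nest"]; out.append(cv2.resize(f["p"][b:e,a:c,::-1],(400,360),interpolation=cv2.INTER_CUBIC))
cv2.imwrite("pics/nest.png",np.hstack(out))
E
```

```text
top wells 44 591 [ 567.442 -233.088   49.641] ((568.182861328125, -233.4330596923828), (84.18576049804688, 51.62175369262695), 75.53469848632812)
top blank 44 802 [ 438.88  -228.008   49.942] ((439.27410888671875, -228.3917694091797), (83.84976959228516, 50.263938903808594), 81.92132568359375)
top nest 6 2726 [538.288  33.498  12.474] ((543.9297485351562, 37.07044219970703), (124.07556915283203, 156.2569122314453), 7.862471580505371)
top nest 20 398 [567.521  57.286  26.209] ((570.6754760742188, 57.131004333496094), (70.66923522949219, 152.20376586914062), 42.406349182128906)
top nest 6 3149 [542.24   36.624  14.258] ((543.9297485351562, 37.07044219970703), (124.07556915283203, 156.2569122314453), 7.862471580505371)
scene wells 44 634 [ 572.335 -234.993   48.476] ((571.9136352539062, -234.401123046875), (83.9625015258789, 52.719120025634766), 76.05631256103516)
scene blank 44 680 [ 444.266 -230.55    48.493] ((442.6820068359375, -229.52488708496094), (84.02098846435547, 53.87055969238281), 81.48204803466797)
scene nest 6 2335 [545.55   29.337  10.764] ((506.6641540527344, 60.71437454223633), (201.86068725585938, 218.53224182128906), 7.422335147857666)
scene nest 20 428 [554.558  53.809  24.768] ((515.092041015625, 78.10955810546875), (191.89547729492188, 194.68508911132812), 87.50923156738281)
scene nest 6 2815 [546.439  33.434  13.035] ((506.47332763671875, 60.761512756347656), (202.22698974609375, 218.675048828125), 7.42233419418335)
```

View pics/nest.png

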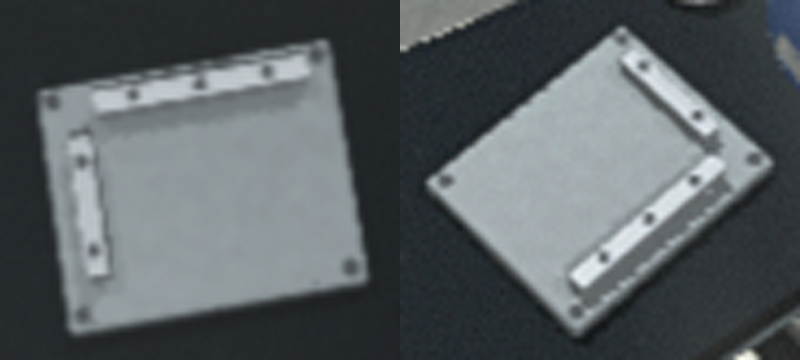

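The crop confirms the nest layout: long stop along the +x side and short stop at the +y end, yaw about +0.137 rad, centre about (544,37).

```bash
cat >> h.py <<'E'
from scipy.spatial.transform import Rotation as R
def delta(p,ang):
    """shift in cm in present tool frame and turn (rotvec, tool frame) to world p with tool y at ang, tool down"""
    s=manip.state(); T=R.from_rotvec(s["tcp_rot"])
    yv=np.array([np.cos(ang),np.sin(ang),0]); z=np.array([0,0,-1.])
    G=R.from_matrix(np.c_[np.cross(yv,z),yv,z])
    print("t",s["time"],"shift cm",T.inv().apply(np.array(p)-s["eef_pos"])/10,"turn",(T.inv()*G).as_rotvec(),"F",s["contact_force"],s["eef_pos"])
E
python3 -c "
from h import *
delta((569.5,-234,130),-.2525)"
```

```text
t 0.1 shift cm [ 47.656 -28.444  10.085] turn [-0.002 -0.001 -1.022] F [ 0.539  0.552 -0.071] [ 196.627 -645.188  230.381]
```

move_arm(
  plan=[
    [0, [2, -1.2, 0], [0, 0, 0]],
    [0, [4, -2.4, 0.8], [0, 0, 0]],
    [0, [4, -2.4, 0.9], [0, 0, 0]],
    [0, [4, -2.4, 0.9], [0, 0, 0]],
    [0, [4, -2.4, 0.9], [0, 0, 0]],
    [0, [4, -2.4, 0.9], [0, 0, 0]],
    [0, [4, -2.4, 0.9], [0, 0, 0]],
    [0, [4, -2.4, 0.9], [0, 0, 0]],
    [0, [4, -2.4, 0.9], [0, 0, 0]],
    [0, [4, -2.4, 0.9], [0, 0, 0]],
    [0, [4, -2.4, 0.9], [0, 0, 0]],
    [0, [4, -2.4, 0.7], [0, 0, 0]],
    [0, [1.7, -0.8, 0.4], [0, 0, 0]],
    [0, [0, 0, 0], [0, 0, -0.17]],
    [0, [0, 0, 0], [0, 0, -0.17]],
    [0, [0, 0, 0], [0, 0, -0.17]],
    [0, [0, 0, 0], [0, 0, -0.17]],
    [0, [0, 0, 0], [0, 0, -0.17]],
    [0, [0, 0, 0], [0, 0, -0.17]],
    [0, [0, 0, 0], [0, 0, 0]],
  ],
)

```text
time: 2.6
eef_pos: [569.6, -235.3, 131.3]
tcp_rot: [-2.488, -1.917, 0.001]
contact_force: [0.4, 1.3, -0.3]
finger_gap: 85.5
finger_force: 0.0
```

```bash
python3 -c "
from h import *
delta((569.5,-234,18),-.2525)
p,d=manip.snapshot('scene');cv2.imwrite('pics/s1.png',cv2.resize(p[150:350,180:440,::-1],None,fx=2.5,fy=2.5))"
```

```text
t 2.6 shift cm [ 0.119 -0.039 11.328] turn [-0.     0.    -0.005] F [ 0.37   1.294 -0.299] [ 569.633 -235.252  131.282]
```

View pics/s1.png

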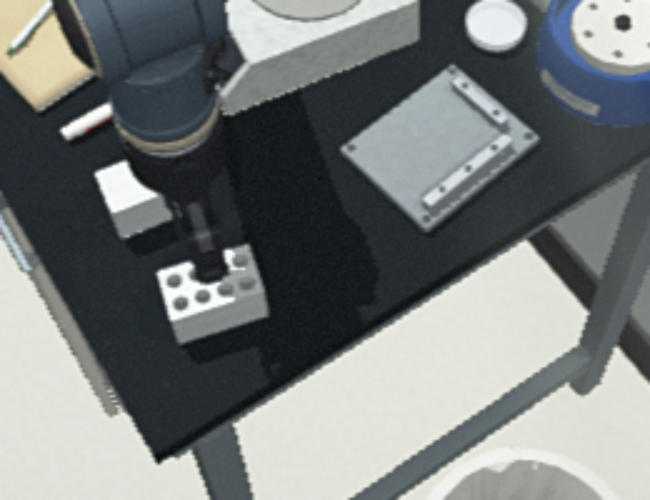

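The fingers hang above the welled block (crop about (208,262)), lined up with it; the nest at (440,150) is clear.

move_arm(
  plan=[
    [0, [0.1, 0, 1.5], [0, 0, 0]],
    [0, [0, 0, 2], [0, 0, 0]],
    [0, [0, 0, 2], [0, 0, 0]],
    [0, [0, 0, 2], [0, 0, 0]],
    [0, [0, 0, 1.5], [0, 0, 0]],
    [0, [0, 0, 1.3], [0, 0, 0]],
    [0, [0, 0, 1], [0, 0, 0]],
    [0, [0, 0, 0], [0, 0, 0]],
    [255, [0, 0, 0], [0, 0, 0]],
    [255, [0, 0, 0], [0, 0, 0]],
    [255, [0, 0, 0], [0, 0, 0]],
    [255, [0, 0, 0], [0, 0, 0]],
    [255, [0, 0, 0], [0, 0, 0]],
    [255, [0, 0, 0], [0, 0, 0]],
    [255, [0, 0, 0], [0, 0, 0]],
    [255, [0, 0, 0], [0, 0, 0]],
  ],
)

```text
time: 4.65
eef_pos: [570.6, -234.1, 19.2]
tcp_rot: [2.486, 1.921, -0.0]
contact_force: [-2.5, 0.2, 5.6]
finger_gap: 49.1
finger_force: 65.4
```

move_arm(
  plan=[
    [255, [0, 0, -0.5], [0, 0, 0]],
    [255, [0, 0, -1], [0, 0, 0]],
    [255, [0, 0, -1.5], [0, 0, 0]],
    [255, [0, 0, -1.5], [0, 0, 0]],
    [255, [0, 0, -1.5], [0, 0, 0]],
    [255, [0, 0, -0.5], [0, 0, 0]],
    [255, [0, 0, 0], [0, 0, 0]],
  ],
)

```text
time: 5.52
eef_pos: [570.7, -234.1, 83.8]
tcp_rot: [2.485, 1.92, 0.0]
contact_force: [-0.1, 0.5, -4.5]
finger_gap: 48.9
finger_force: 64.2
```

```bash
python3 -c "
from h import *
delta((547,35,84),.137)"
```

```text
t 5.525 shift cm [25.443 -9.081 -0.032] turn [ 0.001  0.    -0.392] F [-0.076  0.521 -4.537] [ 570.674 -234.112   83.813]
```

move_arm(
  plan=[
    [255, [1, -0.4, 0], [0, 0, 0]],
    [255, [2, -0.7, 0], [0, 0, 0]],
    [255, [3, -1.1, 0], [0, 0, 0]],
    [255, [3, -1.1, 0], [0, 0, 0]],
    [255, [3, -1.1, 0], [0, 0, 0]],
    [255, [3, -1.1, 0], [0, 0, 0]],
    [255, [3, -1.1, 0], [0, 0, 0]],
    [255, [3, -1.1, 0], [0, 0, 0]],
    [255, [2.4, -0.8, 0], [0, 0, 0]],
    [255, [1.5, -0.4, 0], [0, 0, 0]],
    [255, [0.5, -0.2, 0], [0, 0, 0]],
    [255, [0, 0, 0], [0, 0, -0.1]],
    [255, [0, 0, 0], [0, 0, -0.1]],
    [255, [0, 0, 0], [0, 0, -0.1]],
    [255, [0, 0, 0], [0, 0, -0.09]],
    [255, [0, 0, 0], [0, 0, 0]],
    [255, [0, 0, 0], [0, 0, 0]],
  ],
)

```text
time: 7.65
eef_pos: [546.6, 34.1, 83.2]
tcp_rot: [2.069, 2.364, -0.001]
contact_force: [0.1, -0.4, -4.3]
finger_gap: 49.3
finger_force: 64.1
```

Run:
```python
from h import *
delta((547,35,84),.137)
for n in("top","scene"):
    p,d=manip.snapshot(n); np.savez(n+"2.npz",p=p,d=d)
    a,b,c,e={"top":(240,120,350,220),"scene":(290,120,420,260)}[n]
    W=world(n,d)[b:e,a:c].reshape(-1,3)
    q=W[(W[:,2]>104)&(W[:,2]<122)]; print(n,q.mean(0),len(q))
    q=W[(W[:,2]>40)&(W[:,2]<122)]; print(np.histogram(q[:,2],12))
    cv2.imwrite(f"pics/{n}2.png",cv2.resize(p[b:e,a:c,::-1],None,fx=4,fy=4,interpolation=cv2.INTER_CUBIC))
```

```text
t 7.65 shift cm [ 0.086  0.056 -0.079] turn [-0.     0.    -0.004] F [ 0.146 -0.424 -4.263] [546.556  34.073  83.215]
top [516.915  72.031 114.23 ] 1
(array([5, 0, 0, 0, 0, 1, 0, 1, 0, 1, 0, 1]), array([ 41.417,  47.485,  53.553,  59.621,  65.688,  71.756,  77.824,
        83.891,  89.959,  96.027, 102.095, 108.162, 114.23 ]))
scene [551.699  15.855 111.774] 427
(array([ 249,  322,  703,  319,  559,  693,   49,  442, 1076,  111,  312,
         55]), array([ 40.026,  46.821,  53.616,  60.411,  67.206,  74.001,  80.796,
        87.591,  94.386, 101.181, 107.976, 114.771, 121.566]))
```

View pics/scene2.png

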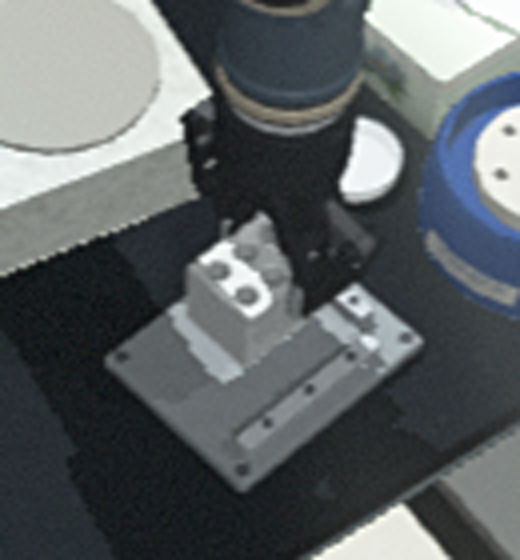

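The block hangs level over the plate (crop: its end at (235,290)), with the long stop at (300,395) and short stop at (360,305) clear ahead of it. Lowering.

move_arm(
  plan=[
    [255, [0, 0, 0.8], [0, 0, 0]],
    [255, [0, 0, 1.2], [0, 0, 0]],
    [255, [0, 0, 1.2], [0, 0, 0]],
    [255, [0, 0, 0.9], [0, 0, 0]],
    [255, [0, 0, 0.5], [0, 0, 0]],
    [255, [0, 0, 0.3], [0, 0, 0]],
    [255, [0, 0, 0], [0, 0, 0]],
    [255, [0, 0, 0], [0, 0, 0]],
  ],
)

```text
time: 8.75
eef_pos: [546.9, 34.8, 34.6]
tcp_rot: [2.066, 2.366, 0.001]
contact_force: [-0.3, 0.5, -3.9]
finger_gap: 49.1
finger_force: 64.2
```

move_arm(
  plan=[
    [255, [0, 0, 0.1], [0, 0, 0]],
    [255, [0, 0, 0], [0, 0, 0]],
    [255, [0, 0, 0], [0, 0, 0]],
  ],
)

```text
time: 9.12
eef_pos: [546.6, 34.7, 33.4]
tcp_rot: [2.066, 2.366, 0.0]
contact_force: [-0.1, 0.5, -4.1]
finger_gap: 49.0
finger_force: 64.2
```

move_arm(
  plan=[
    [255, [0, 0, 0.1], [0, 0, 0]],
    [255, [0, 0, 0.05], [0, 0, 0]],
    [255, [0, 0, 0], [0, 0, 0]],
    [255, [0, 0, 0], [0, 0, 0]],
  ],
)

```text
time: 9.62
eef_pos: [546.6, 34.7, 31.8]
tcp_rot: [2.066, 2.366, 0.0]
contact_force: [-0.4, 0.1, -4.1]
finger_gap: 48.9
finger_force: 64.2
```

move_arm(
  plan=[
    [255, [0, 0, 0.05], [0, 0, 0]],
    [255, [0, 0, 0], [0, 0, 0]],
    [255, [0, 0, 0], [0, 0, 0]],
  ],
)

```text
time: 10.0
eef_pos: [546.6, 34.7, 31.3]
tcp_rot: [2.067, 2.366, -0.0]
contact_force: [-0.0, 0.3, -3.9]
finger_gap: 49.0
finger_force: 64.2
```

move_arm(
  plan=[
    [255, [0, 0, 0.05], [0, 0, 0]],
    [255, [0, 0, 0], [0, 0, 0]],
    [255, [0, 0, 0], [0, 0, 0]],
  ],
)

```text
time: 10.38
eef_pos: [546.6, 34.8, 31.2]
tcp_rot: [2.066, 2.366, -0.0]
contact_force: [-2.0, -0.6, 2.0]
finger_gap: 48.9
finger_force: 65.0
```

move_arm(
  plan=[
    [255, [0, 0, 0.03], [0, 0, 0]],
    [255, [0, 0, 0], [0, 0, 0]],
    [255, [0, 0, 0], [0, 0, 0]],
  ],
)

```text
time: 10.75
eef_pos: [546.6, 34.8, 31.2]
tcp_rot: [2.066, 2.366, -0.0]
contact_force: [-1.9, -0.4, 6.5]
finger_gap: 49.2
finger_force: 65.5
```

move_arm(
  plan=[
    [255, [0, 0, -0.05], [0, 0, 0]],
    [255, [0, 0.1, 0], [0, 0, 0]],
    [255, [0, 0.2, 0], [0, 0, 0]],
    [255, [0, 0.2, 0], [0, 0, 0]],
    [255, [0, 0.1, 0], [0, 0, 0]],
    [255, [0, 0.1, 0], [0, 0, 0]],
    [255, [0, 0.1, 0], [0, 0, 0]],
    [255, [0, 0, 0], [0, 0, 0]],
    [255, [0, 0, 0], [0, 0, 0]],
  ],
)

```text
time: 11.88
eef_pos: [547.0, 34.7, 31.4]
tcp_rot: [-2.061, -2.36, 0.023]
contact_force: [-21.1, -3.7, 26.6]
finger_gap: 49.1
finger_force: 68.0
```

move_arm(
  plan=[
    [255, [0, 0.1, 0], [0, 0, 0]],
    [255, [0, 0.1, 0], [0, 0, 0]],
    [255, [0, 0, 0], [0, 0, 0]],
  ],
)

```text
time: 12.25
eef_pos: [547.1, 34.7, 31.5]
tcp_rot: [-2.06, -2.359, 0.028]
contact_force: [-24.8, -3.7, 31.7]
finger_gap: 49.0
finger_force: 68.7
```

move_arm(
  plan=[
    [255, [0, -0.4, 0], [0, 0, 0]],
    [255, [0, -0.4, 0], [0, 0, 0]],
    [255, [0, 0, -0.05], [0, 0, 0]],
    [255, [0, 0, 0], [0, 0, 0]],
    [255, [0, 0, 0], [0, 0, 0]],
  ],
)

```text
time: 12.88
eef_pos: [548.9, 35.1, 31.2]
tcp_rot: [2.066, 2.366, 0.001]
contact_force: [0.4, -0.3, -2.9]
finger_gap: 49.3
finger_force: 64.4
```

Run:
```python
from h import *
delta((547,35,31),.137); print(manip.state()["wrist_torque"])
p,d=manip.snapshot("scene")
a,b,c,e=(290,140,420,260)
cv2.imwrite("pics/s3.png",cv2.resize(p[b:e,a:c,::-1],None,fx=4,fy=4,interpolation=cv2.INTER_CUBIC))
```

```text
t 12.875 shift cm [ 0.015 -0.192  0.024] turn [ 0.    -0.    -0.002] F [ 0.385 -0.292 -2.877] [548.922  35.11   31.236]
[ 0.086 -0.1    0.055]
```

View pics/s3.png

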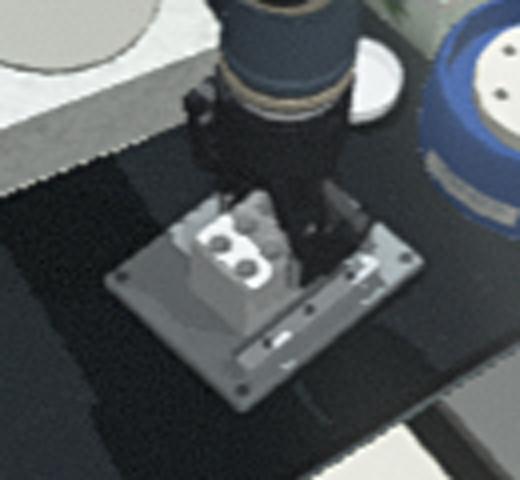

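The block stands on the plate with a gap to both stops (block foot at crop (245,330), bar at (300,310)): what stopped it was drag on the plate. I raise it a hair and slide clear of the plate.

move_arm(
  plan=[
    [255, [0, 0, -0.06], [0, 0, 0]],
    [255, [0, 0, 0], [0, 0, 0]],
    [255, [0, 0.1, 0], [0, 0, 0]],
    [255, [0, 0.1, 0], [0, 0, 0]],
    [255, [0, 0.1, 0], [0, 0, 0]],
    [255, [0, 0.1, 0], [0, 0, 0]],
    [255, [0, 0, 0], [0, 0, 0]],
    [255, [0, 0, 0], [0, 0, 0]],
  ],
)

```text
time: 13.92
eef_pos: [552.5, 35.6, 32.1]
tcp_rot: [2.066, 2.366, -0.0]
contact_force: [-0.0, 0.6, -4.4]
finger_gap: 48.9
finger_force: 64.2
```

move_arm(
  plan=[
    [255, [0, 0.1, 0], [0, 0, 0]],
    [255, [0, 0.1, 0], [0, 0, 0]],
    [255, [0, 0, 0], [0, 0, 0]],
    [255, [0, 0, 0], [0, 0, 0]],
  ],
)

```text
time: 14.42
eef_pos: [554.5, 35.8, 32.1]
tcp_rot: [2.067, 2.366, -0.0]
contact_force: [-0.2, -0.1, -4.6]
finger_gap: 49.6
finger_force: 64.2
```

move_arm(
  plan=[
    [255, [0, 0.1, 0], [0, 0, 0]],
    [255, [0, 0.1, 0], [0, 0, 0]],
    [255, [0, 0, 0], [0, 0, 0]],
    [255, [0, 0, 0], [0, 0, 0]],
  ],
)

```text
time: 14.92
eef_pos: [556.5, 36.1, 32.1]
tcp_rot: [2.067, 2.366, -0.0]
contact_force: [0.4, 0.1, -4.0]
finger_gap: 49.5
finger_force: 64.2
```

move_arm(
  plan=[
    [255, [0, 0.1, 0], [0, 0, 0]],
    [255, [0, 0.1, 0], [0, 0, 0]],
    [255, [0, 0, 0], [0, 0, 0]],
    [255, [0, 0, 0], [0, 0, 0]],
  ],
)

```text
time: 15.42
eef_pos: [558.4, 36.3, 32.1]
tcp_rot: [2.066, 2.366, -0.0]
contact_force: [-0.3, 0.3, -4.3]
finger_gap: 49.3
finger_force: 64.2
```

move_arm(
  plan=[
    [255, [0, 0.1, 0], [0, 0, 0]],
    [255, [0, 0.1, 0], [0, 0, 0]],
    [255, [0, 0, 0], [0, 0, 0]],
    [255, [0, 0, 0], [0, 0, 0]],
  ],
)

```text
time: 15.92
eef_pos: [559.9, 36.5, 32.0]
tcp_rot: [-2.066, -2.366, 0.002]
contact_force: [-1.8, -0.2, -3.5]
finger_gap: 48.9
finger_force: 64.3
```

move_arm(
  plan=[
    [255, [0, -0.1, 0], [0, 0, 0]],
    [255, [0.1, 0, 0], [0, 0, 0]],
    [255, [0.1, 0, 0], [0, 0, 0]],
    [255, [0.2, 0, 0], [0, 0, 0]],
    [255, [0.2, 0, 0], [0, 0, 0]],
    [255, [0.1, 0, 0], [0, 0, 0]],
    [255, [0.1, 0, 0], [0, 0, 0]],
    [255, [0, 0, 0], [0, 0, 0]],
    [255, [0, 0, 0], [0, 0, 0]],
  ],
)

```text
time: 17.05
eef_pos: [558.4, 44.3, 32.1]
tcp_rot: [2.067, 2.366, -0.0]
contact_force: [0.3, 0.5, -4.1]
finger_gap: 49.1
finger_force: 64.2
```

move_arm(
  plan=[
    [255, [0.1, 0, 0], [0, 0, 0]],
    [255, [0.1, 0, 0], [0, 0, 0]],
    [255, [0, 0, 0], [0, 0, 0]],
    [255, [0, 0, 0], [0, 0, 0]],
  ],
)

```text
time: 17.55
eef_pos: [558.1, 46.3, 32.1]
tcp_rot: [2.066, 2.366, -0.0]
contact_force: [-1.0, 0.2, -3.7]
finger_gap: 49.1
finger_force: 64.2
```

move_arm(
  plan=[
    [255, [0.1, 0, 0], [0, 0, 0]],
    [255, [0.1, 0, 0], [0, 0, 0]],
    [255, [0, 0, 0], [0, 0, 0]],
    [255, [0, 0, 0], [0, 0, 0]],
  ],
)

```text
time: 18.05
eef_pos: [557.8, 48.4, 32.1]
tcp_rot: [2.066, 2.366, 0.0]
contact_force: [-0.4, -0.3, -4.3]
finger_gap: 49.5
finger_force: 64.2
```

move_arm(
  plan=[
    [255, [0.1, 0, 0], [0, 0, 0]],
    [255, [0.1, 0, 0], [0, 0, 0]],
    [255, [0, 0, 0], [0, 0, 0]],
    [255, [0, 0, 0], [0, 0, 0]],
  ],
)

```text
time: 18.55
eef_pos: [557.8, 48.7, 32.2]
tcp_rot: [2.067, 2.364, -0.003]
contact_force: [1.0, -5.8, -1.7]
finger_gap: 48.6
finger_force: 64.3
```

move_arm(
  plan=[
    [255, [0.1, 0, 0], [0, 0, 0]],
    [255, [0, 0, 0], [0, 0, 0]],
    [255, [0, 0, 0], [0, 0, 0]],
  ],
)

```text
time: 18.92
eef_pos: [557.8, 48.7, 32.3]
tcp_rot: [2.067, 2.363, -0.004]
contact_force: [1.2, -7.1, -1.9]
finger_gap: 49.1
finger_force: 64.5
```

move_arm(
  plan=[
    [255, [0, 0.1, 0], [0, 0, 0]],
    [255, [0, 0.1, 0], [0, 0, 0]],
    [255, [0, 0, 0], [0, 0, 0]],
    [255, [0, 0, 0], [0, 0, 0]],
  ],
)

```text
time: 19.42
eef_pos: [558.1, 48.8, 31.8]
tcp_rot: [2.067, 2.365, -0.009]
contact_force: [-2.7, -6.7, -0.9]
finger_gap: 49.4
finger_force: 64.6
```

move_arm(
  plan=[
    [255, [0, 0.1, 0], [0, 0, 0]],
    [255, [0, 0.1, 0], [0, 0, 0]],
    [255, [0, 0, 0], [0, 0, 0]],
    [255, [0, 0, 0], [0, 0, 0]],
  ],
)

```text
time: 19.92
eef_pos: [558.3, 48.7, 31.6]
tcp_rot: [-2.066, -2.365, 0.014]
contact_force: [-4.9, -7.2, 2.0]
finger_gap: 49.1
finger_force: 65.2
```

move_arm(
  plan=[
    [255, [0, 0.1, -0.05], [0, 0, 0]],
    [255, [0, 0.1, 0], [0, 0, 0]],
    [255, [0, 0, 0], [0, 0, 0]],
    [255, [0, 0, 0], [0, 0, 0]],
  ],
)

```text
time: 20.42
eef_pos: [558.3, 48.8, 31.6]
tcp_rot: [-2.064, -2.363, 0.019]
contact_force: [-9.7, -7.0, 4.1]
finger_gap: 49.1
finger_force: 65.2
```

Run:
```python
from h import *
delta((558.3,48.8,31.2),.137); s=manip.state(); print(s["wrist_torque"])
a=.137; F=s["contact_force"]; print("nest F",F[0]*np.cos(a)+F[1]*np.sin(a),-F[0]*np.sin(a)+F[1]*np.cos(a))
p,d=manip.snapshot("scene")
a,b,c,e=(290,140,420,260)
cv2.imwrite("pics/s4.png",cv2.resize(p[b:e,a:c,::-1],None,fx=5,fy=5,interpolation=cv2.INTER_CUBIC))
```

```text
t 20.425 shift cm [ 0.004 -0.001  0.039] turn [-0.012  0.005 -0.002] F [-9.735 -6.999  4.118] [558.321  48.769  31.585]
[-1.587  1.941  0.293]
nest F -10.599327480817696 -5.6043799155041745
```

View pics/s4.png

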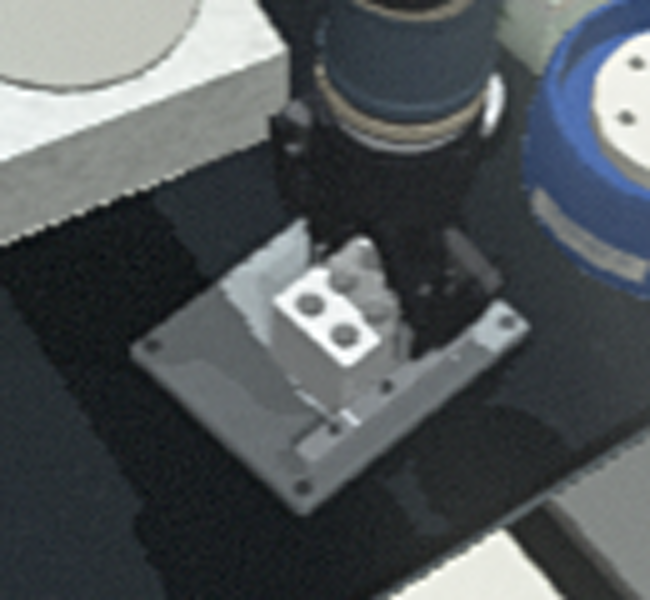

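The block's long side now meets the long stop (crop (330,400)), its far end at the short stop, standing on the plate. I ease the down-load and press a bit more on the short stop.

move_arm(
  plan=[
    [255, [0, 0, -0.06], [0, 0, 0]],
    [255, [0.1, 0, 0], [0, 0, 0]],
    [255, [0.1, 0, 0], [0, 0, 0]],
    [255, [0, 0, 0], [0, 0, 0]],
    [255, [0, 0, 0], [0, 0, 0]],
  ],
)

```text
time: 21.1
eef_pos: [558.3, 48.9, 31.7]
tcp_rot: [-2.066, -2.363, 0.022]
contact_force: [-7.5, -10.1, 0.5]
finger_gap: 49.2
finger_force: 64.6
```

Run:
```python
from h import *
delta((558.3,48.8,31.2),.137); s=manip.state()
a=.137; F=s["contact_force"]; print("nest F",F[0]*np.cos(a)+F[1]*np.sin(a),-F[0]*np.sin(a)+F[1]*np.cos(a),F[2])
```

```text
t 21.1 shift cm [-0.005 -0.001  0.052] turn [-0.012  0.007 -0.003] F [ -7.462 -10.148   0.456] [558.306  48.859  31.722]
nest F -8.778287848684583 -9.03363635237736 0.4558359090216906
```

move_arm(
  plan=[
    [255, [0, 0, -0.02], [0, 0, 0]],
    [255, [0, 0, 0], [0, 0, 0]],
    [255, [0, 0, 0], [0, 0, 0]],
    [255, [0, 0, 0], [0, 0, 0]],
    [255, [0, 0, 0], [0, 0, 0]],
  ],
)

```text
time: 21.72
eef_pos: [558.3, 48.8, 31.7]
tcp_rot: [-2.066, -2.363, 0.022]
contact_force: [-7.1, -10.6, 0.0]
finger_gap: 49.2
finger_force: 64.4
```

```bash
python3 -c "
from cell import manip
print(manip.job_done())"
```

```text
the job is handed in; nothing more can be done
None
```

I seated the welled block in the nest corner and handed the job in at 21.7 s, still gripped and pressed with roughly 9 N against each stop by my last force readings; the plain block, petri dish and marker were not touched, and the hand-in gave no verdict.

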